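Find and press the concealed catch of the studio air cleaner

TASK

The pre-filter of the white bench air cleaner is due: its front cassette is held by a push catch, a grey press pad set just below the surface somewhere along the front part of the flat top panel. With closed fingertips feel along the panel for the sunk pad, push it right down so that the cassette springs out, then let the pad come back up and take the hand away. Leave the cassette where it springs to, neither pushed back nor drawn out further, do not turn the speed knob, and leave the pot on the cleaner and everything on the table where it stands.

Things in the scene. Friction and masses are not known exactly. Their poses are not given: they have to be found in the camera images.
- cleaner: white bench air cleaner, fixed, 260 mm deep (its x), 380 wide (its y), 160 high. Origin under its centre, z up, -x to its front (grey grille face, roughly towards the robot). The flat rigid top panel is 160 mm above the origin; nothing rises above it from x = -130 to -10 mm. Behind: a low louvre (4 mm), and towards -y the speed knob and a rocker switch 10 mm high.
- panel_line (a point): point on the top panel's surface, 78 mm in front of the cleaner's centre, midway across; axes as the cleaner's. The press pad's centre lies on the line through this point along the cleaner's y, up to 50 mm to either side: where is not given, it must be felt or seen.
- catch (a joint): travel of the press pad: 0 at rest to 0.005 m right down. A light grey pad 50 mm (cleaner's x) by 60 mm (y) in an opening 53 by 63 mm in the white panel; its top lies 2 mm below the panel at rest, 7 mm right down. It gives at about 1.5 N, is right down at 4 N and lets the cassette go from 3.5 mm. A fingertip over 3 mm below the panel is on the pad.
- cassette (a joint): how far the filter cassette (grey grille front, 348 mm wide, under the front edge of the panel) has come out of the cleaner's front: 0 latched. Once let go, its spring brings it out to about 0.031 to 0.041 m within a second and it stays there.
- speed_mark (a point): mark on the black speed knob (32 mm across on a grey disc 56 mm across, 44 mm high in all, on the rear half of the panel towards the cleaner's -y), 14 mm from the knob's axis; it moves if the knob is turned.
- pot: closed paint pot, 55 mm across and 59 mm high, standing on the rear left part (+y) of the cleaner's panel; origin under its centre
- spray: spray bottle, green, 80 mm across and 215 mm high, on the table; origin under its centre
- cups_a: stack of 8 clear plastic cups, 90 mm across and 144 mm high, on the table; origin under its centre
- cups_b: stack of 6 clear plastic cups, 90 mm across and 130 mm high, on the table; origin under its centre
- tub: paint-streaked square tub, 125 mm wide and 105 mm high, on the table; origin under its centre
- canvas: blank white canvas, 220 by 220 by 18 mm, lying on the tub; origin under its centre
- tape: roll of masking tape, 96 mm across and 24 mm high, lying on the table; origin under its centre
- knife: palette knife with wooden handle, 220 mm long and 14 mm high, lying on the table; origin under the front end of its handle

How it is judged:
By the outcome, as a careful person would: the job done as asked, in the order asked, and still so for the second after the job is handed in, with the robot touching nothing.
It also fails if it takes over 42 s, if anything falls off the work surface, if the arm or the gripper's body presses on something with over 40 N, if the wrist force passes 120 N, or if a joint passes its speed limit or range.

ROBOT

A 6-joint arm with a two-finger parallel gripper is mounted at the origin on the work surface. World frame = base frame: x ahead of the robot, y to its left, z up, the work surface at z = 0. Lengths are in m, angles in rad, forces in N, time in s.
With the tool pointing down it reaches from about 0.3 to 0.775 m from the base axis. Payload 14.6 kg.
Tool frame: the origin (TCP) lies at the very end of the fingers, on their centre line; the grasp point (between the pads) lies r.grasp_offset behind it (r.grasp_offset is the distance from the TCP to the grasp point, in m); z points along the fingers, y is the line along which they close (so a half turn about z gives the same grasp; the last joint's range is limited). The gripper opens to 85 mm and grips with 20 to 120 N. Pads are 22 mm wide; open, the fingers measure 114 mm over their backs; the gripper's body (76 mm by 85 mm) begins 54 mm behind the grasp point. The pads swing forward as they close: fully open they stand 13 mm farther back than shut.
Start: joints at [-1.357, 0.3, 1.521, -0, 1.321, -0.067], TCP at [0.152, -0.528, 0.196] pointing down, gripper open.
Joint ranges: [-3.03, 3.03], [-0.79, 2.21], [0.23, 2.52], [-1.04, 4.18], [0, 3.07], [-2.55, 2.55]. Speed limits (rad/s): [2.22, 2.22, 2.57, 3.14, 3.14, 3.14].

INTERFACE

Orientations are given as a rotation vector (axis times angle).
In Python, from plant import r gives the robot as it stands.
- The arm moves only by the tool jog_arm, never from a script. Its argument "deltas" is a list of rows, each an object of numbers: "jaw": the opening, from -1 (shut) to 1 (fully open); "x", "y", "z": the shift along the tool's x, y, z scaled (see below); "spin": the turn about the tool's z scaled (see below). A call has 1 to 12 rows; each row shifts and turns the commanded pose from where the row before left it, along the tool's axes as they then stand; what a row does not reach is not made up. The controller multiplies each number of a shift by 0.2 m and each number of a turn by 0.08 rad. A row lasts 1/8 s, in which the tool goes at most 62.5 mm and 10.7 degrees, less where a joint would pass 70% of its speed; a pose out of reach is approached as far as the arm can. A call with a number of a shift or a turn outside -1 to 1 is refused whole. A call with a gripper value outside its range is refused whole. The fingers move at their own pace and stop on an object; the grip force is fixed at half the most. Time passes only in rows, so rows that do not move let the fingers close. It gives the time, the measured TCP pose, the force, the opening and the grip force at its end, in the units of the state.
- r.get_obs(): the state, without advancing time (a new reading comes with each control period).
- r.camera(name): name is "scene" or "top"; returns (picture, depth): 480x640x3 uint8, red, green, blue; 480x640 float32, m along the optical axis (not along the pixel's ray), 0 where there is no reading.
- r.camera_params(name): a dict with "fov_y" (degrees; the focal length in pixels is half the picture's height over the tangent of half this angle, whatever the lens; pixels are square), "cx", "cy" (the principal point, pixels), "world_from_camera" (4x4, takes a point from camera to world coordinates). Camera axes: x right, y down, z forward; pixel columns grow to the right and rows downward; lengths in m; the calibration is good to about 2 mm. A picture is of the moment at which its call begins. camera_params takes no time and is no camera call.
- r.close_job(): hands the job in; it is judged then, once.
The state is a dict: "t": time; "q": joint angles; "qvel": joint speeds; "tau": joint torques, N m; "tcp_pos": TCP position; "eef_rot": TCP orientation; "contact_force": force on the tool from outside, world axes, zero at the start; "ft_torque": the same for the moment, N m; "grip_width": finger opening in m; "gripper_force": force on a finger pad.
Only numpy, scipy, OpenCV 4.12 (cv2) and the standard library are available. Lean on these libraries where they do the work, as an engineer would, in place of code of your own. Each camera call takes 0.05 s, during which the arm holds its last target. There are 200 camera calls.

## Working session

There is one attempt and no reset: what is moved stays moved. The work goes in short steps, Python scripts to look and compute and a tool call to move; the robot and the scene stay as the last step left them, time stands still between calls to the robot, and variables do not carry over. Pictures are saved under pics/ and viewed, at most 10 in all, crops included, and the job is handed in when it is done.

Besides the shell and the picture viewer there is one more tool, called after "Emit:" by a JSON object that holds its "op" and its "data", one argument or row to a line. jog_arm: Moves the arm, as the interface text tells. Shifts and turns lie within -1 to 1; 1 stands for 0.2 m of shift or 0.08 rad of turn. Its arguments: {"type":"object","properties":{"deltas":{"type":"array"}},"required":["deltas"]}

```bash
mkdir -p pics; cat > h.py <<'E'
import numpy as np, cv2
from plant import r
def snap(n):
    a,d=r.camera(n); np.savez(f'pics/{n}.npz',a=a,d=d); return a,d
def cloud(n,d):
    p=r.camera_params(n); f=240/np.tan(np.radians(p['fov_y'])/2)
    v,u=np.mgrid[:480,:640]
    P=np.stack([(u-p['cx'])/f*d,(v-p['cy'])/f*d,d],-1)
    T=np.array(p['world_from_camera']); return P@T[:3,:3].T+T[:3,3]
E
python3 - <<'E'
from h import *
for n in('top','scene'):
    a,d=snap(n); cv2.imwrite(f'pics/{n}1.png',a[...,::-1]); print(r.camera_params(n))
print(r.get_obs(), r.grasp_offset)
E
```

```text
{'fov_y': 47.90516937206136, 'cx': 330.67632199526787, 'cy': 239.24418137043205, 'world_from_camera': array([[-1.00869655e-02, -9.97613298e-01,  6.83078361e-02,
         3.44501293e-01],
       [-9.99949079e-01,  1.00425944e-02, -9.92948580e-04,
         1.08167400e-02],
       [ 3.04590815e-04, -6.83143737e-02, -9.97663798e-01,
         1.65686732e+00],
       [ 0.00000000e+00,  0.00000000e+00,  0.00000000e+00,
         1.00000000e+00]])}
{'fov_y': 44.86449237141779, 'cx': 334.5220583624479, 'cy': 232.00527178750534, 'world_from_camera': array([[-0.69345794,  0.50692573, -0.51199844,  1.23587466],
       [ 0.72032856,  0.47241738, -0.50788639,  0.78459733],
       [-0.01558372, -0.72100494, -0.69275466,  1.1842637 ],
       [ 0.        ,  0.        ,  0.        ,  1.        ]])}
{'t': 0.1, 'q': array([-1.35656739e+00,  3.00456844e-01,  1.52151414e+00, -1.14806034e-05,
        1.32068914e+00, -6.66002973e-02]), 'qvel': array([ 3.46645209e-04, -5.71801700e-04, -1.59585043e-03, -5.67603918e-05,
        1.81218392e-03,  4.63092362e-05]), 'tau': array([ 1.63689270e-03, -5.44377744e+01, -3.62369514e+01, -5.32765580e-05,
        3.06641516e-03, -3.61805655e-05]), 'tcp_pos': array([ 0.1523764 , -0.52821928,  0.19585747]), 'eef_rot': array([-3.10961937e+00, -4.39532954e-01,  1.41032317e-04]), 'contact_force': array([ 0.02770683, -0.16456313,  0.53190696]), 'ft_torque': array([-0.03094157, -0.00647378,  0.0202174 ]), 'gripper_force': 0.0, 'grip_width': 0.08553125854847124} 0.0187
```

View pics/top1.png

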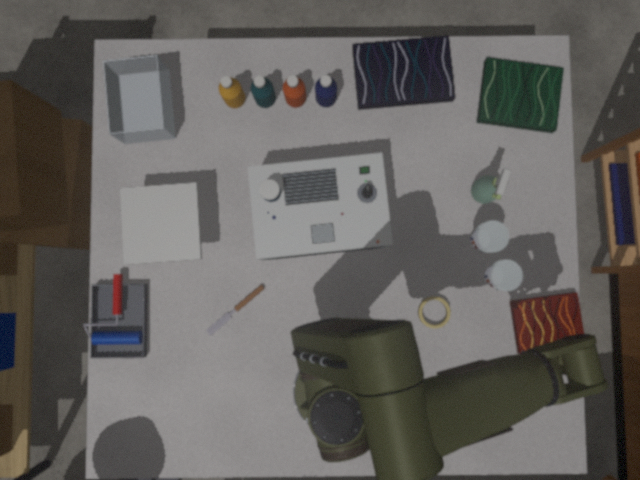

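View pics/scene1.png

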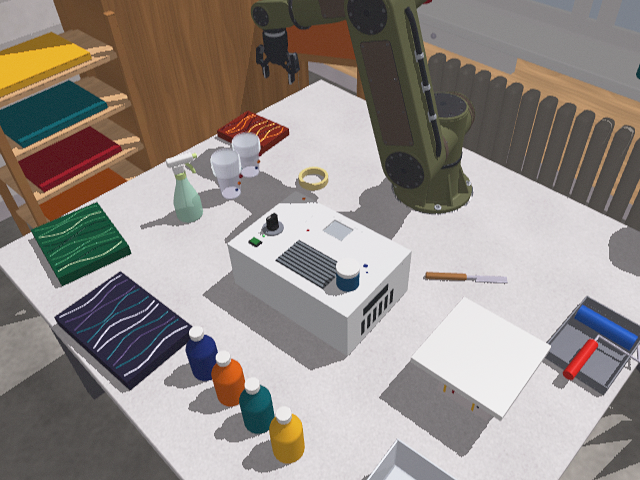

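The top view shows the cleaner's panel at about (250..390, 155..258), with the grey pad near (321,233). The scene view shows the pad near (338,230). Next I'll locate both more closely.

```bash
python3 - <<'E'
from h import *
C=[]
for n,(u0,v0,u1,v1) in (('top',(240,145,400,265)),('scene',(220,190,420,340))):
    z=np.load(f'pics/{n}.npz'); a,d=z['a'],z['d']; P=cloud(n,d)
    C.append(cv2.resize(a[v0:v1,u0:u1,::-1],(800,600) if n=='top' else (800,600),interpolation=cv2.INTER_CUBIC))
    for q in ([(321,233),(290,240),(321,222),(350,225)] if n=='top' else [(338,230),(300,225),(370,245)]): print(n,q,P[q[1],q[0]].round(4))
    m=(P[...,2]>.145)&(P[...,2]<.175)
    sub=np.zeros_like(m); sub[v0-10:v1+10,u0-10:u1+10]=1; m&=sub
    print(n,cv2.minAreaRect(P[m][:,:2].astype(np.float32)*1000), np.median(P[m][:,2]))
    cv2.imwrite(f'pics/{n}c.png',C[-1])
E
```

```text
top (321, 233) [0.4646 0.036  0.1608]
top (290, 240) [0.4461 0.1223 0.1594]
top (321, 222) [0.4954 0.0358 0.1595]
top (350, 225) [ 0.4859 -0.0447  0.1626]
top ((542.5665893554688, 40.79313659667969), (260.86114501953125, 381.2505798339844), 5.460992336273193) 0.16052786004650654
scene (338, 230) [0.4642 0.0318 0.1556]
scene (300, 225) [ 0.5207 -0.0497  0.1598]
scene (370, 245) [0.4506 0.1289 0.1577]
scene ((446.0849914550781, 30.720855712890625), (466.337646484375, 386.24249267578125), 5.224168300628662) 0.15806378860044445
```

View pics/topc.png

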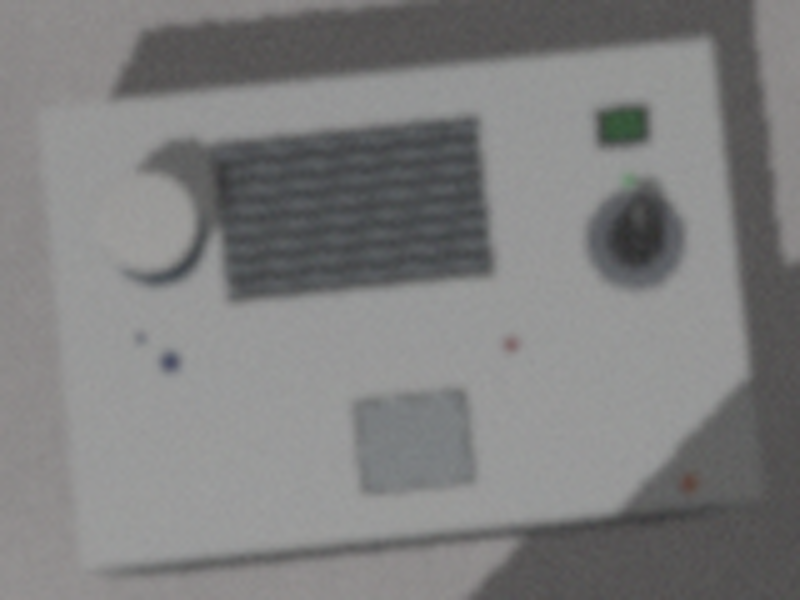

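View pics/scenec.png

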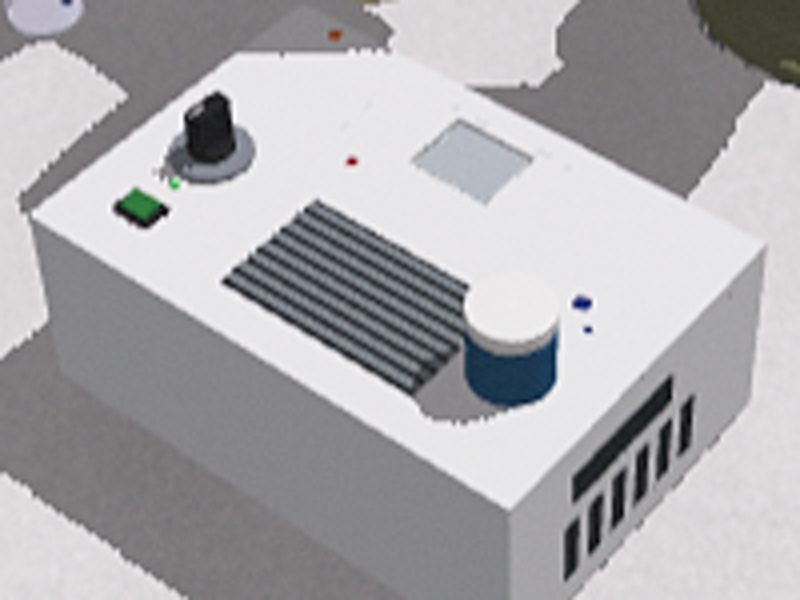

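The grey pad is centred at about pixel (323,233) in the top view and (338,230) in the scene view. Both give a world position near (0.464, 0.031), and the cleaner's yaw is about +5.4°. Next I'll work out the shift in tool axes.

```bash
cat >> h.py <<'E'
from scipy.spatial.transform import Rotation as R
def go(t):
    o=r.get_obs(); M=R.from_rotvec(o['eef_rot']).as_matrix()
    print(o['t'],o['tcp_pos'].round(4),o['contact_force'].round(2),o['grip_width'].round(4),'\n',M.round(3),'\nunits',((M.T@(np.array(t)-o['tcp_pos']))/.2).round(3))
E
python3 - <<'E'
from h import *
go([.464,.031,.30])
t=np.load('pics/top.npz');P=cloud('top',t['d'])
for q in [(505,275),(491,237),(485,190),(435,311),(323,233)]: print(q,P[q[1],q[0]].round(3))
E
```

```text
Traceback (most recent call last):
  File "h.py", line 13, in go
    print(o['t'],o['tcp_pos'].round(4),o['contact_force'].round(2),o['grip_width'].round(4),'\n',M.round(3),'\nunits',((M.T@(np.array(t)-o['tcp_pos']))/.2).round(3))
                                                                   ^^^^^^^^^^^^^^^^^^^^^
AttributeError: 'float' object has no attribute 'round'
```

```bash
sed -i "s/o\['grip_width'\].round(4)/o['grip_width']/" h.py
python3 - <<'E'
from h import *
go([.464,.031,.30])
t=np.load('pics/top.npz');P=cloud('top',t['d'])
for q in [(505,275),(491,237),(485,190),(435,311),(323,233)]: print(q,P[q[1],q[0]].round(3))
E
```

```text
0.1 [ 0.1524 -0.5282  0.1959] [ 0.03 -0.16  0.53] 0.08553125854847124 
 [[ 0.961  0.277 -0.   ]
 [ 0.277 -0.961  0.001]
 [ 0.    -0.001 -1.   ]] 
units [ 2.272 -2.255 -0.518]
(505, 275) [ 0.343 -0.485  0.119]
(491, 237) [ 0.45  -0.443  0.136]
(485, 190) [ 0.59  -0.44   0.102]
(435, 311) [ 0.236 -0.306  0.001]
(323, 233) [0.465 0.031 0.159]
```

Emit:
{"op": "jog_arm", "data": {
  "deltas": [
    {"z": -0.26, "jaw": -1},
    {"z": -0.26, "jaw": -1},
    {"x": 0.19, "y": -0.19, "jaw": -1},
    {"x": 0.19, "y": -0.19, "jaw": -1},
    {"x": 0.19, "y": -0.19, "jaw": -1},
    {"x": 0.19, "y": -0.19, "jaw": -1},
    {"x": 0.19, "y": -0.19, "jaw": -1},
    {"x": 0.19, "y": -0.19, "jaw": -1},
    {"x": 0.19, "y": -0.19, "jaw": -1},
    {"x": 0.19, "y": -0.19, "jaw": -1},
    {"x": 0.19, "y": -0.19, "jaw": -1},
    {"x": 0.19, "y": -0.19, "jaw": -1}
  ]
}}

```text
invalid input at $.deltas[0]: expected keys jaw, x, y, z, spin
```

```bash
python3 -c "
from h import *
go([.464,.031,.18])"
```

```text
0.1 [ 0.1524 -0.5282  0.1959] [ 0.03 -0.16  0.53] 0.08553125854847124 
 [[ 0.961  0.277 -0.   ]
 [ 0.277 -0.961  0.001]
 [ 0.    -0.001 -1.   ]] 
units [ 2.272 -2.255  0.082]
```

All five keys are required in each row.

Emit:
{"op": "jog_arm", "data": {
  "deltas": [
    {"x": 0, "y": 0, "z": -0.26, "spin": 0, "jaw": -1},
    {"x": 0, "y": 0, "z": -0.26, "spin": 0, "jaw": -1},
    {"x": 0.19, "y": -0.19, "z": 0, "spin": 0, "jaw": -1},
    {"x": 0.19, "y": -0.19, "z": 0, "spin": 0, "jaw": -1},
    {"x": 0.19, "y": -0.19, "z": 0, "spin": 0, "jaw": -1},
    {"x": 0.19, "y": -0.19, "z": 0, "spin": 0, "jaw": -1},
    {"x": 0.19, "y": -0.19, "z": 0, "spin": 0, "jaw": -1},
    {"x": 0.19, "y": -0.19, "z": 0, "spin": 0, "jaw": -1},
    {"x": 0.19, "y": -0.19, "z": 0, "spin": 0, "jaw": -1},
    {"x": 0.19, "y": -0.19, "z": 0, "spin": 0, "jaw": -1},
    {"x": 0.19, "y": -0.19, "z": 0, "spin": 0, "jaw": -1},
    {"x": 0.19, "y": -0.19, "z": 0, "spin": 0, "jaw": -1}
  ]
}}

```text
t: 1.6
tcp_pos: [0.4127, -0.0563, 0.3003]
eef_rot: [3.111, 0.44, 0.0]
contact_force: [1.1, -0.8, 0.2]
grip_width: -0.0004
gripper_force: 0.0
```

```bash
python3 -c "
from h import *
go([.464,.031,.18])"
```

```text
1.6 [ 0.4127 -0.0563  0.3003] [ 1.07 -0.76  0.15] -0.00043799580307944165 
 [[ 0.961  0.277  0.   ]
 [ 0.277 -0.961 -0.   ]
 [-0.     0.    -1.   ]] 
units [ 0.367 -0.348  0.602]
```

Emit:
{"op": "jog_arm", "data": {
  "deltas": [
    {"x": 0.185, "y": -0.176, "z": 0, "spin": 0, "jaw": -1},
    {"x": 0.185, "y": -0.176, "z": 0, "spin": 0, "jaw": -1},
    {"x": 0, "y": 0, "z": 0.2, "spin": 0, "jaw": -1},
    {"x": 0, "y": 0, "z": 0.2, "spin": 0, "jaw": -1},
    {"x": 0, "y": 0, "z": 0.2, "spin": 0, "jaw": -1},
    {"x": 0, "y": 0, "z": 0, "spin": 0, "jaw": -1},
    {"x": 0, "y": 0, "z": 0, "spin": 0, "jaw": -1}
  ]
}}

```text
t: 2.48
tcp_pos: [0.4645, 0.0301, 0.182]
eef_rot: [3.11, 0.44, 0.003]
contact_force: [-0.3, 0.3, -0.2]
grip_width: 0.0003
gripper_force: 0.0
```

```bash
python3 - <<'E'
from h import *
go([.464,.031,.16])
a,d=snap('scene'); cv2.imwrite('pics/s2.png',cv2.resize(a[140:290,240:440,::-1],(800,600),interpolation=cv2.INTER_CUBIC))
E
```

```text
2.475 [0.4645 0.0301 0.182 ] [-0.29  0.27 -0.16] 0.00027177000663392747 
 [[ 0.961  0.277  0.002]
 [ 0.277 -0.961 -0.   ]
 [ 0.002  0.    -1.   ]] 
units [-0.001 -0.005  0.11 ]
```

View pics/s2.png

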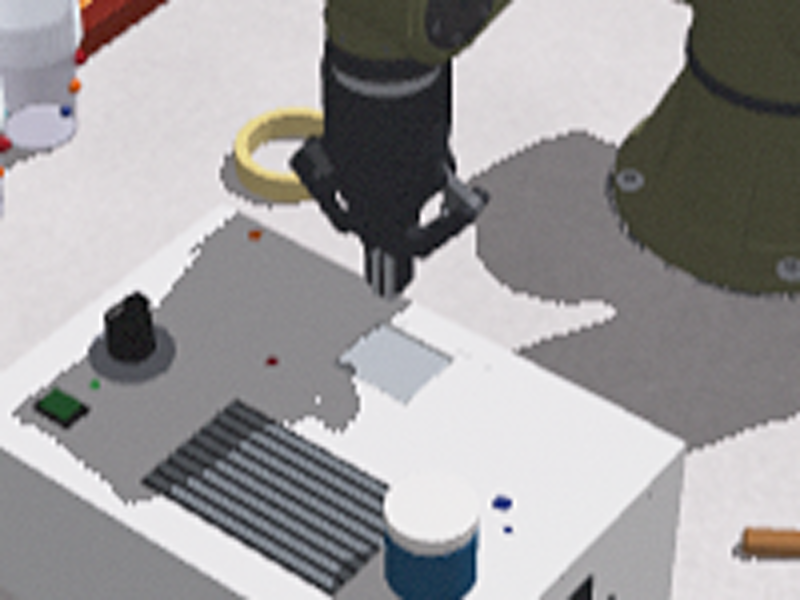

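The fingertips appear at crop (385,293) and the pad at (397,362), with the tips looking rather high or far. I'll check the TCP projection against the depth.

```bash
python3 - <<'E'
from h import *
z=np.load('pics/scene.npz');P=cloud('scene',z['d']);a=z['a']
p=r.camera_params('scene');f=240/np.tan(np.radians(p['fov_y'])/2);T=np.linalg.inv(p['world_from_camera'])
for w in ([.4645,.0301,.182],[.464,.031,.158]):
    c=T[:3,:3]@w+T[:3,3]; print(w,(f*c[0]/c[2]+p['cx'],f*c[1]/c[2]+p['cy']))
for v in range(196,236,2): print(v,[P[v,u].round(3).tolist() for u in (334,336,338)],a[v,336])
E
```

```text
[0.4645, 0.0301, 0.182] (np.float64(337.30508560592307), np.float64(222.2018614746639))
[0.464, 0.031, 0.158] (np.float64(337.8089397519529), np.float64(229.13365832914604))
196 [[0.473, 0.028, 0.273], [0.48, 0.042, 0.285], [0.481, 0.05, 0.291]] [40 39 44]
198 [[0.475, 0.031, 0.27], [0.474, 0.037, 0.273], [0.479, 0.048, 0.282]] [40 36 44]
200 [[0.474, 0.03, 0.262], [0.475, 0.038, 0.267], [0.474, 0.043, 0.27]] [34 34 39]
202 [[0.472, 0.027, 0.253], [0.475, 0.037, 0.26], [0.473, 0.042, 0.262]] [36 34 38]
204 [[0.477, 0.032, 0.252], [0.474, 0.036, 0.253], [1.236, 0.785, 1.184]] [101 103 111]
206 [[0.472, 0.027, 0.239], [0.476, 0.038, 0.249], [0.469, 0.038, 0.244]] [111 115 117]
208 [[0.473, 0.027, 0.234], [0.47, 0.032, 0.235], [0.469, 0.037, 0.237]] [110 113 115]
210 [[0.477, 0.031, 0.232], [0.473, 0.035, 0.232], [0.468, 0.036, 0.229]] [108 111 115]
212 [[0.475, 0.029, 0.223], [0.477, 0.039, 0.23], [0.469, 0.037, 0.224]] [108 109 113]
214 [[0.426, -0.019, 0.154], [0.475, 0.036, 0.221], [0.468, 0.037, 0.216]] [119 120 124]
216 [[0.436, -0.01, 0.159], [0.43, -0.008, 0.156], [0.428, -0.003, 0.159]] [143 139 143]
218 [[0.438, -0.008, 0.155], [0.436, -0.002, 0.158], [0.436, 0.005, 0.161]] [140 139 142]
220 [[0.444, -0.002, 0.156], [0.442, 0.004, 0.158], [0.44, 0.009, 0.16]] [133 133 135]
222 [[0.449, 0.003, 0.155], [0.445, 0.006, 0.154], [0.441, 0.01, 0.154]] [181 185 194]
224 [[0.454, 0.007, 0.154], [0.451, 0.012, 0.155], [0.448, 0.016, 0.155]] [185 190 200]
226 [[0.461, 0.014, 0.156], [0.454, 0.015, 0.152], [0.454, 0.022, 0.156]] [188 193 202]
228 [[0.464, 0.018, 0.154], [0.463, 0.024, 0.156], [0.462, 0.03, 0.16]] [188 192 199]
230 [[0.468, 0.021, 0.151], [0.472, 0.032, 0.161], [0.465, 0.032, 0.156]] [184 189 199]
232 [[0.475, 0.028, 0.154], [0.474, 0.034, 0.157], [0.47, 0.037, 0.156]] [185 190 199]
234 [[0.484, 0.037, 0.158], [0.479, 0.039, 0.156], [0.474, 0.041, 0.154]] [187 190 198]
```

Emit:
{"op": "jog_arm", "data": {
  "deltas": [
    {"x": 0, "y": 0, "z": 0.04, "spin": 0, "jaw": -1},
    {"x": 0, "y": 0, "z": 0.02, "spin": 0, "jaw": -1},
    {"x": 0, "y": 0, "z": 0, "spin": 0, "jaw": -1},
    {"x": 0, "y": 0, "z": 0, "spin": 0, "jaw": -1}
  ]
}}

```text
t: 3.02
tcp_pos: [0.4639, 0.0301, 0.1685]
eef_rot: [3.111, 0.44, 0.0]
contact_force: [0.4, -0.3, 0.7]
grip_width: 0.0001
gripper_force: 0.0
```

```bash
python3 - <<'E'
from h import *
go([.464,.031,.158])
a,d=snap('scene'); P=cloud('scene',d)
for v in range(206,234,2): print(v,[P[v,u].round(3).tolist() for u in (334,336,338)],a[v,336])
E
```

```text
3.025 [0.4639 0.0301 0.1685] [ 0.38 -0.28  0.7 ] 0.00011490294730084538 
 [[ 0.961  0.277  0.   ]
 [ 0.277 -0.961 -0.   ]
 [ 0.     0.    -1.   ]] 
units [ 0.002 -0.004  0.053]
206 [[0.477, 0.032, 0.246], [0.476, 0.037, 0.248], [0.473, 0.041, 0.248]] [37 36 37]
208 [[0.474, 0.029, 0.235], [0.476, 0.037, 0.241], [0.475, 0.044, 0.245]] [103 103 108]
210 [[0.475, 0.03, 0.23], [0.473, 0.034, 0.231], [0.472, 0.04, 0.234]] [109 111 117]
212 [[0.474, 0.029, 0.223], [0.478, 0.039, 0.231], [0.472, 0.041, 0.228]] [108 109 116]
214 [[0.475, 0.03, 0.217], [0.473, 0.035, 0.219], [0.472, 0.04, 0.221]] [86 88 92]
216 [[0.479, 0.033, 0.215], [0.473, 0.035, 0.212], [0.47, 0.038, 0.212]] [84 88 92]
218 [[0.439, -0.007, 0.156], [0.475, 0.036, 0.207], [0.471, 0.039, 0.207]] [120 119 123]
220 [[0.444, -0.002, 0.155], [0.442, 0.003, 0.157], [0.44, 0.009, 0.16]] [137 136 137]
222 [[0.448, 0.002, 0.154], [0.447, 0.009, 0.158], [0.44, 0.008, 0.152]] [186 189 198]
224 [[0.455, 0.009, 0.155], [0.454, 0.015, 0.158], [0.449, 0.018, 0.158]] [186 191 199]
226 [[0.46, 0.014, 0.156], [0.456, 0.017, 0.154], [0.451, 0.019, 0.152]] [185 191 198]
228 [[0.467, 0.02, 0.157], [0.464, 0.025, 0.158], [0.459, 0.027, 0.156]] [186 190 198]
230 [[0.472, 0.025, 0.157], [0.469, 0.03, 0.158], [0.465, 0.032, 0.156]] [185 191 199]
232 [[0.476, 0.029, 0.155], [0.471, 0.032, 0.153], [0.471, 0.038, 0.157]] [188 190 200]
```

Emit:
{"op": "jog_arm", "data": {
  "deltas": [
    {"x": 0, "y": 0, "z": 0.02, "spin": 0, "jaw": -1},
    {"x": 0, "y": 0, "z": 0.02, "spin": 0, "jaw": -1},
    {"x": 0, "y": 0, "z": 0, "spin": 0, "jaw": -1},
    {"x": 0, "y": 0, "z": 0, "spin": 0, "jaw": -1}
  ]
}}

```text
t: 3.58
tcp_pos: [0.4638, 0.0301, 0.1604]
eef_rot: [3.111, 0.44, -0.0]
contact_force: [-0.4, -0.3, -0.4]
grip_width: -0.0002
gripper_force: 0.0
```

Emit:
{"op": "jog_arm", "data": {
  "deltas": [
    {"x": 0, "y": 0, "z": 0.008, "spin": 0, "jaw": -1},
    {"x": 0, "y": 0, "z": 0, "spin": 0, "jaw": -1},
    {"x": 0, "y": 0, "z": 0, "spin": 0, "jaw": -1}
  ]
}}

```text
t: 3.95
tcp_pos: [0.4638, 0.0301, 0.1588]
eef_rot: [-3.111, -0.44, -0.0]
contact_force: [-0.6, 0.6, 0.1]
grip_width: -0.0002
gripper_force: 0.0
```

Emit:
{"op": "jog_arm", "data": {
  "deltas": [
    {"x": 0, "y": 0, "z": 0.01, "spin": 0, "jaw": -1},
    {"x": 0, "y": 0, "z": 0, "spin": 0, "jaw": -1},
    {"x": 0, "y": 0, "z": 0, "spin": 0, "jaw": -1}
  ]
}}

```text
t: 4.32
tcp_pos: [0.4638, 0.0301, 0.1568]
eef_rot: [-3.111, -0.44, 0.0]
contact_force: [-0.6, -0.4, -1.0]
grip_width: -0.0
gripper_force: 0.0
```

Emit:
{"op": "jog_arm", "data": {
  "deltas": [
    {"x": 0, "y": 0, "z": 0.01, "spin": 0, "jaw": -1},
    {"x": 0, "y": 0, "z": 0, "spin": 0, "jaw": -1},
    {"x": 0, "y": 0, "z": 0, "spin": 0, "jaw": -1}
  ]
}}

```text
t: 4.7
tcp_pos: [0.4638, 0.0301, 0.1548]
eef_rot: [-3.111, -0.44, 0.0]
contact_force: [-0.0, 0.1, 0.7]
grip_width: 0.0002
gripper_force: 0.0
```

```bash
python3 - <<'E'
from h import *
a,d=snap('scene'); P=cloud('scene',d)
go([.464,.031,.15])
for v in range(212,234,2): print(v,[P[v,u].round(3).tolist() for u in (334,336,338)],a[v,336])
cv2.imwrite('pics/s3.png',cv2.resize(a[165:265,270:405,::-1],(800,593),interpolation=cv2.INTER_CUBIC))
E
```

```text
4.75 [0.4638 0.0301 0.1548] [-0.41 -0.05  0.09] -2.7100180672500745e-05 
 [[ 0.961  0.277 -0.   ]
 [ 0.277 -0.961  0.   ]
 [-0.    -0.    -1.   ]] 
units [ 0.002 -0.004  0.024]
212 [[0.477, 0.031, 0.225], [0.473, 0.035, 0.226], [0.474, 0.042, 0.23]] [81 83 87]
214 [[0.475, 0.03, 0.217], [0.473, 0.034, 0.218], [0.472, 0.04, 0.221]] [91 93 96]
216 [[0.479, 0.033, 0.215], [0.475, 0.036, 0.214], [0.472, 0.04, 0.214]] [89 90 94]
218 [[0.471, 0.025, 0.197], [0.475, 0.036, 0.207], [0.468, 0.036, 0.202]] [89 90 94]
220 [[0.475, 0.029, 0.196], [0.474, 0.035, 0.199], [0.47, 0.038, 0.198]] [85 88 90]
222 [[0.453, 0.006, 0.16], [0.473, 0.034, 0.191], [0.474, 0.042, 0.196]] [146 148 155]
224 [[0.456, 0.009, 0.156], [0.449, 0.01, 0.152], [0.446, 0.015, 0.154]] [185 191 198]
226 [[0.463, 0.017, 0.159], [0.459, 0.02, 0.158], [0.451, 0.019, 0.153]] [185 189 199]
228 [[0.465, 0.019, 0.155], [0.461, 0.021, 0.154], [0.457, 0.025, 0.153]] [186 190 199]
230 [[0.472, 0.025, 0.156], [0.47, 0.03, 0.158], [0.464, 0.032, 0.155]] [187 193 201]
232 [[0.48, 0.032, 0.16], [0.476, 0.037, 0.16], [0.47, 0.037, 0.156]] [187 191 199]
```

View pics/s3.png

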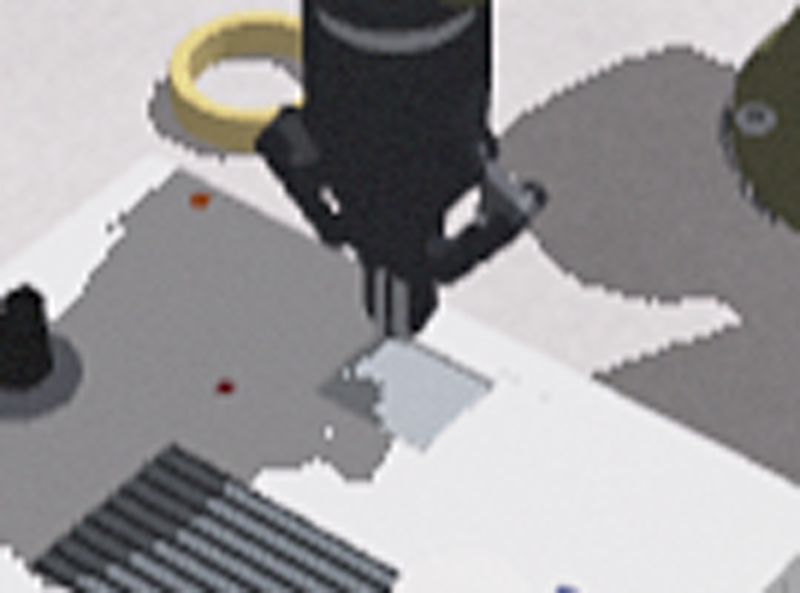

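The fingertips are at about z 0.188, in the air behind and above the pad at crop (400,335). They stand roughly 32 mm above the reported TCP, and there is no contact force. I'll go on down by feel.

Emit:
{"op": "jog_arm", "data": {
  "deltas": [
    {"x": 0, "y": 0, "z": 0.03, "spin": 0, "jaw": -1},
    {"x": 0, "y": 0, "z": 0.03, "spin": 0, "jaw": -1},
    {"x": 0, "y": 0, "z": 0.02, "spin": 0, "jaw": -1},
    {"x": 0, "y": 0, "z": 0, "spin": 0, "jaw": -1},
    {"x": 0, "y": 0, "z": 0, "spin": 0, "jaw": -1}
  ]
}}

```text
t: 5.38
tcp_pos: [0.4639, 0.0301, 0.1389]
eef_rot: [-3.111, -0.44, -0.0]
contact_force: [1.0, -0.1, 0.0]
grip_width: -0.0003
gripper_force: 0.0
```

```bash
python3 - <<'E'
from h import *
a,d=snap('scene'); P=cloud('scene',d)
go([.464,.031,.125])
for v in range(216,240,2): print(v,[P[v,u].round(3).tolist() for u in (332,334,336,338,340)],a[v,336])
E
```

```text
5.425 [0.4639 0.0301 0.139 ] [-0.6  -0.52 -0.21] 1.9649211776831848e-05 
 [[ 0.961  0.277  0.   ]
 [ 0.277 -0.961  0.   ]
 [ 0.     0.    -1.   ]] 
units [ 0.002 -0.004  0.07 ]
216 [[0.473, 0.02, 0.202], [0.475, 0.029, 0.21], [0.474, 0.035, 0.213], [0.474, 0.043, 0.218], [0.472, 0.047, 0.218]] [72 71 77]
218 [[0.475, 0.022, 0.199], [0.475, 0.029, 0.203], [0.475, 0.036, 0.207], [0.469, 0.037, 0.204], [0.466, 0.041, 0.204]] [89 91 94]
220 [[0.475, 0.021, 0.191], [0.475, 0.029, 0.196], [0.476, 0.037, 0.202], [0.469, 0.037, 0.197], [0.466, 0.041, 0.198]] [87 87 90]
222 [[0.473, 0.019, 0.182], [0.477, 0.031, 0.192], [0.473, 0.034, 0.191], [0.468, 0.036, 0.189], [0.465, 0.04, 0.189]] [87 88 93]
224 [[0.458, 0.004, 0.155], [0.477, 0.031, 0.185], [0.473, 0.033, 0.183], [0.472, 0.04, 0.187], [0.465, 0.04, 0.182]] [88 89 92]
226 [[0.464, 0.011, 0.156], [0.476, 0.029, 0.176], [0.475, 0.035, 0.179], [0.472, 0.039, 0.179], [0.47, 0.045, 0.182]] [94 95 98]
228 [[0.47, 0.016, 0.157], [0.463, 0.017, 0.152], [0.461, 0.022, 0.154], [0.458, 0.026, 0.155], [0.456, 0.031, 0.156]] [159 162 170]
230 [[0.477, 0.023, 0.159], [0.471, 0.024, 0.155], [0.468, 0.029, 0.156], [0.466, 0.034, 0.158], [0.46, 0.034, 0.154]] [102 105 109]
232 [[0.476, 0.022, 0.15], [0.474, 0.027, 0.152], [0.475, 0.035, 0.158], [0.471, 0.038, 0.157], [0.468, 0.042, 0.158]] [100 100 104]
234 [[0.485, 0.03, 0.155], [0.481, 0.034, 0.155], [0.478, 0.038, 0.156], [0.473, 0.04, 0.153], [0.472, 0.046, 0.156]] [101 102 108]
236 [[0.492, 0.037, 0.158], [0.488, 0.041, 0.157], [0.482, 0.042, 0.154], [0.479, 0.046, 0.154], [0.478, 0.052, 0.158]] [103 106 109]
238 [[0.498, 0.043, 0.158], [0.493, 0.046, 0.157], [0.491, 0.051, 0.159], [0.485, 0.051, 0.155], [0.485, 0.059, 0.16]] [126 127 129]
```

Emit:
{"op": "jog_arm", "data": {
  "deltas": [
    {"x": 0, "y": 0, "z": 0.02, "spin": 0, "jaw": -1},
    {"x": 0, "y": 0, "z": 0.02, "spin": 0, "jaw": -1},
    {"x": 0, "y": 0, "z": 0, "spin": 0, "jaw": -1},
    {"x": 0, "y": 0, "z": 0, "spin": 0, "jaw": -1}
  ]
}}

```text
t: 5.92
tcp_pos: [0.4638, 0.0301, 0.1308]
eef_rot: [-3.111, -0.44, 0.0]
contact_force: [0.9, 0.2, -0.1]
grip_width: 0.0005
gripper_force: 0.0
```

Emit:
{"op": "jog_arm", "data": {
  "deltas": [
    {"x": 0, "y": 0, "z": 0.01, "spin": 0, "jaw": -1},
    {"x": 0, "y": 0, "z": 0, "spin": 0, "jaw": -1},
    {"x": 0, "y": 0, "z": 0, "spin": 0, "jaw": -1}
  ]
}}

```text
t: 6.3
tcp_pos: [0.4638, 0.0301, 0.1288]
eef_rot: [-3.111, -0.44, -0.0]
contact_force: [-0.8, -0.4, -0.2]
grip_width: 0.0002
gripper_force: 0.0
```

Emit:
{"op": "jog_arm", "data": {
  "deltas": [
    {"x": 0, "y": 0, "z": 0.01, "spin": 0, "jaw": -1},
    {"x": 0, "y": 0, "z": 0, "spin": 0, "jaw": -1},
    {"x": 0, "y": 0, "z": 0, "spin": 0, "jaw": -1}
  ]
}}

```text
t: 6.68
tcp_pos: [0.4638, 0.0301, 0.1268]
eef_rot: [-3.111, -0.44, 0.0]
contact_force: [-0.2, 0.3, 0.4]
grip_width: 0.0
gripper_force: 0.0
```

Emit:
{"op": "jog_arm", "data": {
  "deltas": [
    {"x": 0, "y": 0, "z": 0.008, "spin": 0, "jaw": -1},
    {"x": 0, "y": 0, "z": 0, "spin": 0, "jaw": -1},
    {"x": 0, "y": 0, "z": 0, "spin": 0, "jaw": -1}
  ]
}}

```text
t: 7.05
tcp_pos: [0.4638, 0.0301, 0.1252]
eef_rot: [-3.111, -0.44, 0.0]
contact_force: [1.1, 0.0, 0.7]
grip_width: -0.0
gripper_force: 0.0
```

Emit:
{"op": "jog_arm", "data": {
  "deltas": [
    {"x": 0, "y": 0, "z": 0.008, "spin": 0, "jaw": -1},
    {"x": 0, "y": 0, "z": 0, "spin": 0, "jaw": -1},
    {"x": 0, "y": 0, "z": 0, "spin": 0, "jaw": -1}
  ]
}}

```text
t: 7.42
tcp_pos: [0.4638, 0.0301, 0.1236]
eef_rot: [-3.111, -0.44, 0.0]
contact_force: [0.0, -0.1, 0.1]
grip_width: 0.0002
gripper_force: 0.0
```

Emit:
{"op": "jog_arm", "data": {
  "deltas": [
    {"x": 0, "y": 0, "z": 0.005, "spin": 0, "jaw": -1},
    {"x": 0, "y": 0, "z": 0, "spin": 0, "jaw": -1},
    {"x": 0, "y": 0, "z": 0, "spin": 0, "jaw": -1}
  ]
}}

```text
t: 7.8
tcp_pos: [0.4639, 0.0301, 0.1226]
eef_rot: [3.111, 0.44, 0.0]
contact_force: [-0.3, -0.6, 1.8]
grip_width: 0.0001
gripper_force: 0.6
```

Contact is starting. I'll press on in 1 mm steps.

Emit:
{"op": "jog_arm", "data": {
  "deltas": [
    {"x": 0, "y": 0, "z": 0.005, "spin": 0, "jaw": -1},
    {"x": 0, "y": 0, "z": 0, "spin": 0, "jaw": -1}
  ]
}}

```text
t: 8.05
tcp_pos: [0.4639, 0.0301, 0.1216]
eef_rot: [3.111, 0.44, 0.0]
contact_force: [0.3, -0.3, 1.8]
grip_width: -0.0
gripper_force: 1.0
```

Emit:
{"op": "jog_arm", "data": {
  "deltas": [
    {"x": 0, "y": 0, "z": 0.005, "spin": 0, "jaw": -1},
    {"x": 0, "y": 0, "z": 0, "spin": 0, "jaw": -1}
  ]
}}

```text
t: 8.3
tcp_pos: [0.4639, 0.0301, 0.1206]
eef_rot: [3.111, 0.44, 0.0]
contact_force: [0.2, -0.5, 2.9]
grip_width: -0.0003
gripper_force: 1.2
```

Emit:
{"op": "jog_arm", "data": {
  "deltas": [
    {"x": 0, "y": 0, "z": 0.005, "spin": 0, "jaw": -1},
    {"x": 0, "y": 0, "z": 0, "spin": 0, "jaw": -1}
  ]
}}

```text
t: 8.55
tcp_pos: [0.4639, 0.0301, 0.1195]
eef_rot: [3.111, 0.44, 0.0]
contact_force: [0.7, 0.4, 3.2]
grip_width: -0.0001
gripper_force: 1.4
```

Emit:
{"op": "jog_arm", "data": {
  "deltas": [
    {"x": 0, "y": 0, "z": 0.005, "spin": 0, "jaw": -1},
    {"x": 0, "y": 0, "z": 0, "spin": 0, "jaw": -1}
  ]
}}

```text
t: 8.8
tcp_pos: [0.4639, 0.0301, 0.1186]
eef_rot: [3.111, 0.44, 0.0]
contact_force: [0.6, -0.8, 3.1]
grip_width: 0.0
gripper_force: 1.7
```

It feels like a spring, so the tip is on the pad. I'll go on to the bottom stop.

Emit:
{"op": "jog_arm", "data": {
  "deltas": [
    {"x": 0, "y": 0, "z": 0.004, "spin": 0, "jaw": -1},
    {"x": 0, "y": 0, "z": 0, "spin": 0, "jaw": -1}
  ]
}}

```text
t: 9.05
tcp_pos: [0.4639, 0.0301, 0.1181]
eef_rot: [3.111, 0.44, 0.001]
contact_force: [-0.1, 0.1, 9.3]
grip_width: -0.0002
gripper_force: 3.7
```

Emit:
{"op": "jog_arm", "data": {
  "deltas": [
    {"x": 0, "y": 0, "z": 0.003, "spin": 0, "jaw": -1},
    {"x": 0, "y": 0, "z": 0, "spin": 0, "jaw": -1},
    {"x": 0, "y": 0, "z": 0, "spin": 0, "jaw": -1}
  ]
}}

```text
t: 9.43
tcp_pos: [0.464, 0.0301, 0.118]
eef_rot: [3.111, 0.44, 0.001]
contact_force: [-4.2, -0.5, 14.5]
grip_width: -0.0001
gripper_force: 6.9
```

The pad has bottomed after 5 mm, so I'll lift straight up gently and then move away.

Emit:
{"op": "jog_arm", "data": {
  "deltas": [
    {"x": 0, "y": 0, "z": -0.02, "spin": 0, "jaw": -1},
    {"x": 0, "y": 0, "z": -0.03, "spin": 0, "jaw": -1},
    {"x": 0, "y": 0, "z": -0.1, "spin": 0, "jaw": -1},
    {"x": 0, "y": 0, "z": -0.2, "spin": 0, "jaw": -1},
    {"x": 0, "y": 0, "z": -0.25, "spin": 0, "jaw": -1},
    {"x": 0, "y": 0, "z": -0.25, "spin": 0, "jaw": -1},
    {"x": -0.15, "y": 0.2, "z": 0, "spin": 0, "jaw": -1},
    {"x": -0.15, "y": 0.2, "z": 0, "spin": 0, "jaw": -1},
    {"x": -0.15, "y": 0.2, "z": 0, "spin": 0, "jaw": -1},
    {"x": -0.15, "y": 0.2, "z": 0, "spin": 0, "jaw": -1},
    {"x": -0.15, "y": 0.2, "z": 0, "spin": 0, "jaw": -1},
    {"x": -0.15, "y": 0.2, "z": 0, "spin": 0, "jaw": -1}
  ]
}}

```text
t: 10.92
tcp_pos: [0.3563, -0.2516, 0.2871]
eef_rot: [-3.11, -0.44, 0.001]
contact_force: [1.1, -0.5, -0.4]
grip_width: 0.0001
gripper_force: 0.0
```

Emit:
{"op": "jog_arm", "data": {
  "deltas": [
    {"x": -0.15, "y": 0.2, "z": 0, "spin": 0, "jaw": -1},
    {"x": -0.15, "y": 0.2, "z": 0, "spin": 0, "jaw": -1},
    {"x": 0, "y": 0, "z": 0, "spin": 0, "jaw": -1},
    {"x": 0, "y": 0, "z": 0, "spin": 0, "jaw": -1}
  ]
}}

```text
t: 11.42
tcp_pos: [0.3218, -0.3434, 0.287]
eef_rot: [-3.11, -0.439, 0.001]
contact_force: [-0.1, 0.3, -0.2]
grip_width: -0.0003
gripper_force: 0.0
```

```bash
python3 - <<'E'
from h import *
old=np.load('pics/scene.npz')
a,d=snap('top'); P=cloud('top',d)
go([.464,.031,.3])
cv2.imwrite('pics/t4.png',cv2.resize(a[145:295,230:430,::-1],(800,600),interpolation=cv2.INTER_CUBIC))
b,e=snap('scene'); Q=cloud('scene',e); print('pad z',np.median(Q[226:235,334:342,2]))
cv2.imwrite('pics/s4.png',b[...,::-1])
for u in (270,300,321,360): print(u,[P[v,u].round(3)[[0,2]].tolist() for v in range(246,276,3)])
E
```

```text
11.475 [ 0.3221 -0.3431  0.2871] [ 0.6   0.15 -0.17] 9.637244128795258e-05 
 [[ 0.961  0.278 -0.   ]
 [ 0.278 -0.961  0.   ]
 [-0.    -0.    -1.   ]] 
units [ 1.201 -1.6   -0.064]
pad z 0.15610953423041596
270 [[0.43, 0.163], [0.421, 0.162], [0.413, 0.166], [0.405, 0.158], [0.399, 0.104], [0.39, 0.102], [0.383, 0.049], [0.374, 0.055], [0.364, 0.121], [0.356, -0.002]]
300 [[0.429, 0.16], [0.421, 0.161], [0.412, 0.16], [0.406, 0.104], [0.398, 0.105], [0.391, 0.031], [0.38, 0.124], [0.372, 0.118], [0.364, 0.003], [0.355, 0.005]]
321 [[0.428, 0.164], [0.42, 0.156], [0.412, 0.153], [0.406, 0.108], [0.397, 0.101], [0.391, 0.031], [0.379, 0.125], [0.373, -0.005], [0.364, 0.001], [0.355, 0.003]]
360 [[0.427, 0.163], [0.425, 0.032], [0.417, 0.024], [0.407, 0.033], [0.395, 0.125], [0.387, 0.116], [0.381, 0.006], [0.372, 0.0], [0.363, -0.003], [0.353, -0.003]]
```

View pics/t4.png

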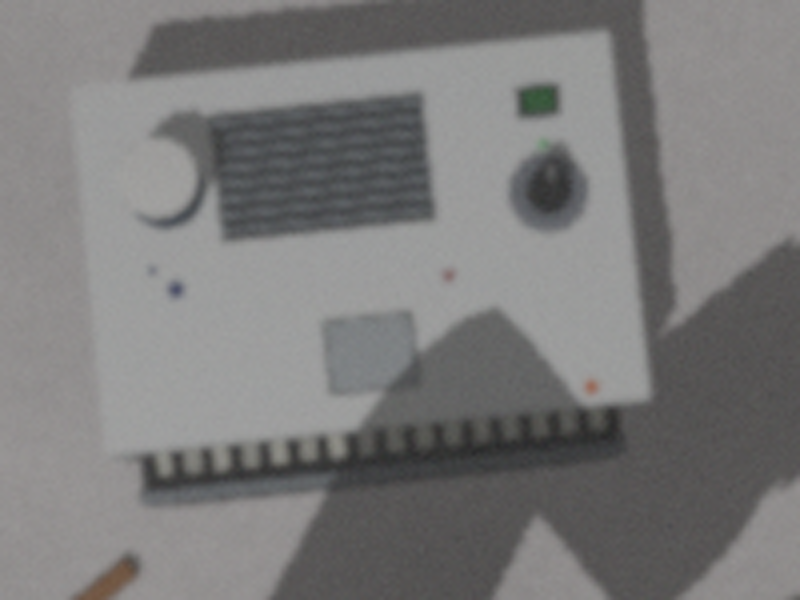

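View pics/s4.png

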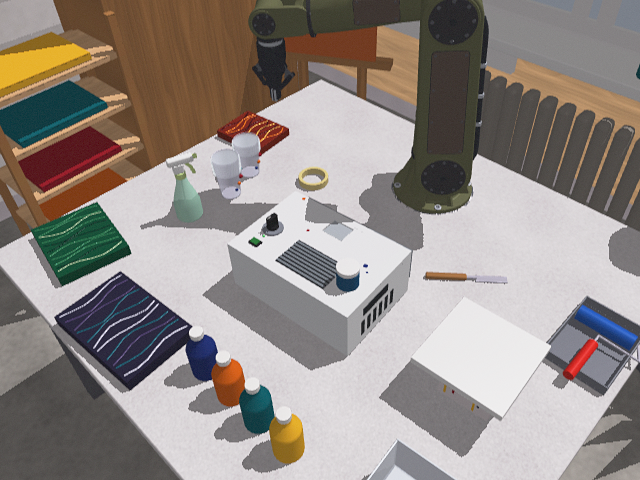

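The cassette stands out along the whole front edge (crop (145..620, 405..500)), by roughly 35 mm. The pad is back up at z 0.156, and the pot, knob and everything on the table look unmoved. The hand is clear, so I'll hand in.

```bash
python3 -c "
from plant import r
print(r.close_job())"
```

```text
the job is handed in; nothing more can be done
None
```

The job is handed in: I pressed the pad right down and the cassette sprang out roughly 35 mm. The pad came back up, the hand is clear, and the last pictures show everything else where it was.

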